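Set and lock the thickness knob of a leather skiver

ROBOT

A 7-joint arm with a two-finger parallel gripper is mounted at the origin on the work surface. World frame = base frame: x ahead of the robot, y to its left, z up, the work surface at z = 0. Lengths are in m, angles in rad, forces in N, time in s.
With the tool pointing down it reaches from about 0.375 to 0.925 m from the base axis. Payload 3.1 kg.
Tool frame: the origin (TCP) lies midway between the tips of the shut fingers; the grasp point (between the pads) lies 19 mm behind it; z points along the fingers, y is the line along which they close (so a half turn about z gives the same grasp; the last joint's range is limited). The gripper opens to 85 mm and grips with 20 to 120 N. Pads are 22 mm wide; open, the fingers measure 114 mm over their backs; the gripper's body (76 mm by 85 mm) begins 54 mm behind the grasp point. The pads swing forward as they close: fully open they stand 13 mm farther back than shut.
Start: joints at [1.095, 0.383, 0.044, 1.598, -0.018, 1.161, -0.05], TCP at [0.24, -0.604, 0.231] pointing down, gripper open.
Joint ranges: [-2.61, 2.61], [-0.41, 2.15], [-1.48, 1.57], [0, 2.5], [-1.57, 4.71], [0.05, 1.97], [-2.85, 2.85]. Speed limits (rad/s): [2.79, 2.79, 3.14, 3.14, 3.14, 3.14, 3.14].

INTERFACE

Orientations are given as a rotation vector (axis times angle).
In Python, from cell import * gives the robot as it stands.
- The arm moves only by the shell command python3 -m inch 'ROWS' [OPENING] [FORCE]. ROWS is JSON, a list of rows, each an object of numbers: "dx", "dy", "dz": the shift along the world's x, y, z as a fraction of full scale; "ax", "ay", "az": the turn, a rotation vector about the world's x, y, z as a fraction of full scale. A call has 1 to 8 rows; each row is the pose to reach, as a shift and turn from the pose commanded when the call began; what a row does not reach only later rows make up. Full scale, the value 1, is 150 mm for a shift and 90 degrees for a turn. A row lasts 1/8 s, in which the tool goes at most 62.5 mm and 10.7 degrees, less where a joint would pass 70% of its speed; a pose out of reach is approached as far as the arm can. A call with a number of a shift or a turn outside -1 to 1 is refused whole. A call with a gripper value outside its range is refused whole. OPENING is the closure in counts, from 0 (fully open) to 255 (shut), set as the call begins (- or left out, the last holds). The fingers move at their own pace and stop on an object; FORCE is the grip in N (left out, the last holds). Time passes only in rows, so rows that repeat a pose let the fingers close. It gives the time, the measured TCP pose, the force, the opening and the grip force at its end, in the units of the state.
- read_state(): the state, without advancing time (a new reading comes with each control period).
- capture(name): name is "scene" or "top" or "wrist"; returns (picture, depth): 384x512x3 uint8, red, green, blue; 384x512 float32, m along the optical axis (not along the pixel's ray), 0 where there is no reading.
- camera_params(name): a dict with "K" (3x3 intrinsics, pixels), "dist_coeffs" ([k1, k2, p1, p2, k3] as OpenCV has them; the pictures are not rectified), "world_to_cam" (4x4, takes a point from world to camera coordinates); the wrist camera has in their place "tool_from_camera" (4x4, takes a point from camera to tool coordinates, whose origin is the TCP and whose axes are the flange's). Camera axes: x right, y down, z forward; pixel columns grow to the right and rows downward; lengths in m; the calibration is good to about 2 mm. A picture is of the moment at which its call begins: read the wrist's pose just before it. camera_params takes no time and is no camera call.
- sign_off(): hands the job in; it is judged then, once.
Trained networks look in the newest picture that a camera, given by its name, has taken for a name from the list of things; names that differ only in an ending like _2 or _b are one class to them, and where a whole thing is asked for, a point or a joint stands for the part that bears it (a point fixed in the world has none). Each returns a list of dicts, best first, with "conf" (0 to 1); they miss things now and then, are a little off and sometimes report something else, mostly with a low value. They report only what shows in the picture. A call takes as long as a camera call.
- find_in(camera, query): "centre" ([x, y, z] in m, in world coordinates, good to about 4 mm: the middle of the surface that is visible of it).
The state is a dict: "time_s": time; "joints": joint angles; "qvel": joint speeds; "effort": joint torques, N m; "position": TCP position; "eef_rot": TCP orientation; "contact_force": force on the tool from outside, world axes, zero at the start; "moment": the same for the moment, N m; "gripper_width": opening from 0.0 (shut) to 1.0 (fully open); "grasp_force": force on a finger pad.
Only numpy, scipy, OpenCV 4.12 (cv2) and the standard library are available. Lean on these libraries where they do the work, as an engineer would, in place of code of your own. Each camera call takes 0.05 s, during which the arm holds its last target. There are 200 camera calls.

TASK

Set the bench skiver to its middle thickness: turn the knob on top until its pointer is at the two-stud mark, feel for the catch there with a light upward pull, and pull the knob fully out so that it locks, then let go of it. Never pull hard while the catch is not lined up, or its sprung plate bends, and leave the things lying around where they are.

Things in the scene. Friction and masses are not known exactly. Their poses are not given: they have to be found in the camera images.
- dial (a point): Centre of the upper face of the round aluminium dial plate (132 mm across) on top of the fixed grey skiver (housing 150 x 230 mm, its flat top 100 mm above the table, dial face at 103 mm). The knob turns about the vertical through this point. The -x axis of this frame points to the two-stud mark.
- two_stud_mark (a point): Middle of the two-stud mark on the dial, 57 mm from the knob's axis; axes as those of the dial. Marks are small black studs on the dial: two studs in the middle of the fan, one stud 50 deg (0.87 rad) anticlockwise of them seen from above, three studs 50 deg clockwise.
- knob_grip (a point): On the axis of the black knob, at grip height, 30 mm above the dial when the knob is in. The knob is a bar 44 mm long (this frame's x), 14 mm thick (y), from 9 to 43 mm above the dial, on a round skirt 50 mm across reaching from 1 to 9 mm above it. Pointer nose at the bar's foot towards -x (tip 45 mm from the axis), white line on top likewise. Pinch the bar across its thickness from above.
- spindle (a joint): Angle of the knob in rad: 0 when the pointer is exactly at the two-stud mark, positive anticlockwise seen from above; 0.87 at the one-stud mark, -0.87 at the three-stud mark; range -1.5 to 1.5. Starts between 0.5 and 1.3. Turns with about 0.05 N m of friction.
- knob (a joint): How far the knob is pulled straight up out of the machine, m: 0 in, 0.012 fully out (end stop). About 4 N of friction; stays where it is left. A hidden key (8 mm wide, 45 mm off the axis) rises with it and after 1.5 mm meets the sprung lock plate, unless it is under a slot of that plate. In a slot it pulls out freely to the stop and no longer turns.
- lock_plate (a joint): How far the key pushes up the hidden lock plate, m: 0 at rest; spring 2 N per mm, bends above 0.007. It has a slot for each mark (play 1 mm either side, 0.02 rad), but all its slots lie off their marks by one same angle, up to 0.16 rad either way, which cannot be seen. Turned slowly with the plate lifted about 2 mm, the key is felt at the slot: the plate snaps down to 0 and the pull falls.
- spool_mid (a point): Half-way up a thread spool 52 mm across, 100 mm high, standing on the table; to be left alone.
- tin_mid (a point): Half-way up a tin of rivets 72 mm across, 60 mm high, standing on the table; to be left alone.
- mallet_grip (a point): Handle of a hammer 240 mm long lying on the table along this frame's x; to be left alone.

How it is judged:
By the outcome, as a careful person would: the job done as asked, in the order asked, and still so for the second after the job is handed in, with the robot touching nothing.
It also fails if it takes over 48 s, if anything falls off the work surface, if the arm or the gripper's body presses on something with over 40 N, if the wrist force passes 120 N, or if a joint passes its speed limit or range.

## Working session

There is one attempt and no reset: what is moved stays moved. The work goes in short steps, Python scripts to look and compute and a shell command to move; the robot and the scene stay as the last step left them, time stands still between calls to the robot, and variables do not carry over. Pictures are saved under pics/ and viewed, at most 10 in all, crops included, and the job is handed in when it is done.

```bash
ls; mkdir -p pics; python3 - <<'E'
from cell import *
import cv2,numpy as np
s=read_state(); print(s)
ims=[]
for c in ("top","scene"):
    p,d=capture(c); cv2.imwrite(f"pics/{c}0.png",p[:,:,::-1])
    for q in ("dial","two_stud_mark","knob_grip","spool_mid","tin_mid","mallet_grip"):
        print(c,q,[(np.round(r["centre"],4).tolist(),round(r["conf"],2)) for r in find_in(c,q)[:3]])
E
```

```text
pics
{'time_s': 0.0, 'joints': array([ 1.09520372,  0.38381715,  0.04384163,  1.59958453, -0.01789317,
        1.16119459, -0.04988524]), 'qvel': array([-0.00080522,  0.0006522 ,  0.00108206, -0.00292254,  0.00074935,
       -0.00124001,  0.00010065]), 'effort': array([-2.12396321e-04, -4.33457065e+01,  1.02402952e+00, -2.49515033e+01,
        1.04412241e-02,  1.13718215e-02, -1.08488186e-05]), 'position': array([ 0.23940504, -0.60328981,  0.22989393]), 'eef_rot': array([-3.08319604e+00, -5.89575494e-01,  9.97347427e-04]), 'contact_force': array([ 0.63079797, -0.29844922,  0.69053443]), 'moment': array([ 0.02829342, -0.03817565,  0.04420146]), 'grasp_force': 0.0, 'gripper_width': 0.9995486611405877}
top dial [([0.5497, 0.0114, 0.1008], 0.79)]
top two_stud_mark [([0.5574, 0.0145, 0.1], 0.56), ([0.3407, -0.3375, 0.0271], 0.55)]
top knob_grip [([0.5665, -0.0, 0.1112], 0.55)]
top spool_mid [([0.5495, -0.4281, 0.057], 0.5)]
top tin_mid [([0.3719, 0.4034, 0.0578], 0.81)]
top mallet_grip [([0.3408, -0.3379, 0.0277], 0.88)]
scene dial [([0.5988, 0.0572, 0.0956], 0.57)]
scene two_stud_mark [([0.5951, 0.0594, 0.1001], 0.64)]
scene knob_grip [([0.5781, 0.0077, 0.1175], 0.65)]
scene spool_mid [([0.5968, 0.0592, 0.0952], 0.68), ([0.568, -0.4219, 0.0461], 0.49)]
scene tin_mid [([0.3889, 0.4185, 0.0513], 0.61)]
scene mallet_grip [([0.3523, -0.3321, 0.0208], 0.91)]
```

```bash
python3 - <<'E'
import cv2
p=cv2.imread("pics/top0.png"); q=cv2.imread("pics/scene0.png")
from cell import *
import numpy as np
P=camera_params("top"); W=np.array(P["world_to_cam"])
uv,_=cv2.projectPoints(np.array([[.565,0,.103]]),cv2.Rodrigues(W[:3,:3])[0],W[:3,3],np.array(P["K"]),np.array(P["dist_coeffs"]))
u,v=uv[0,0]; print(u,v)
x0=max(int(u)-50,0);y0=max(int(v)-50,0);print(x0,y0)
c=cv2.resize(p[y0:y0+100,x0:x0+100],(500,500),interpolation=cv2.INTER_CUBIC)
cv2.imwrite("pics/topcrop.png",c)
E
```

```text
255.8194565636838 160.81546992086973
205 110
```

View pics/topcrop.png

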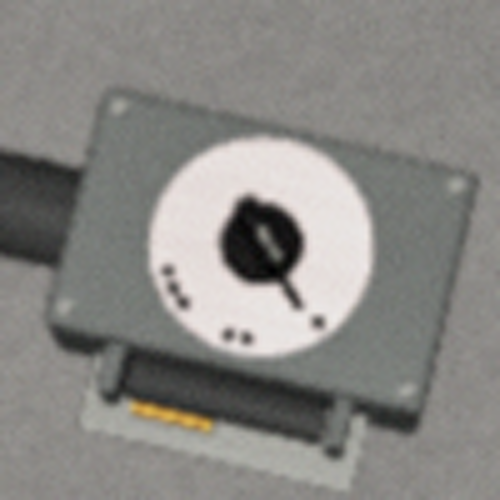

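View pics/top0.png

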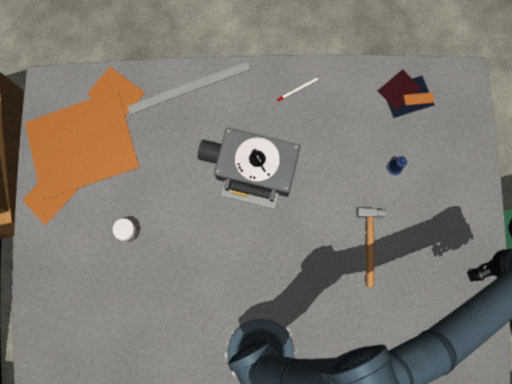

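The top view shows the skiver at about (257,160), with the dial centre at crop (262,247). The two-stud mark is at crop (238,336), the one-stud at (318,322), the three-stud at (175,287), and the pointer tip at (300,307). The spool, tin and hammer are all well clear.

```bash
cat > h.py <<'E'
from cell import *
import cv2,numpy as np
from scipy.spatial.transform import Rotation as R
def toplane(P,W,px,z):
    n=cv2.undistortPoints(np.array([px],float).reshape(-1,1,2),np.array(P["K"]),np.array(P["dist_coeffs"]))[:,0]
    Rm=W[:3,:3];o=-Rm.T@W[:3,3]
    d=np.c_[n,np.ones(len(n))]@Rm
    return o+d*((z-o[2])/d[:,2])[:,None]
def wristW(s):
    T=np.eye(4);T[:3,:3]=R.from_rotvec(s["eef_rot"]).as_matrix();T[:3,3]=s["position"]
    return np.linalg.inv(T@np.array(camera_params("wrist")["tool_from_camera"]))
E
python3 - <<'E'
from h import *
P=camera_params("top");W=np.array(P["world_to_cam"])
c=np.array([[262,247],[238,336],[318,322],[175,287],[300,307]]);px=np.array([205,110])+(c+.5)/5-.5
X=toplane(P,W,px,.103);print(X.round(4))
for x in X[1:]: 
    d=x-X[0]; print(np.hypot(*d[:2]),np.degrees(np.arctan2(d[1],d[0])))
s=read_state();print(R.from_rotvec(s["eef_rot"]).as_matrix().round(3)); print(camera_params("wrist"))
E
```

```text
[[ 0.5704 -0.0036  0.103 ]
 [ 0.5174  0.0114  0.103 ]
 [ 0.5248 -0.0355  0.103 ]
 [ 0.5474  0.0478  0.103 ]
 [ 0.534  -0.0252  0.103 ]]
0.05506582919092626 164.27482086325554
0.055673330023460116 -144.97580637211314
0.056316001447710866 114.10106691061036
0.04236623122885396 -149.32795456559217
[[ 0.929  0.369  0.   ]
 [ 0.369 -0.929 -0.   ]
 [ 0.     0.    -1.   ]]
{'K': array([[342.59653301,   0.        , 255.37070326],
       [  0.        , 342.59653301, 187.68648441],
       [  0.        ,   0.        ,   1.        ]]), 'dist_coeffs': array([-0.02580195,  0.        ,  0.        ,  0.        ,  0.        ]), 'tool_from_camera': array([[ 6.51594462e-04, -9.57471535e-01, -2.88527008e-01,
         7.29684363e-02],
       [ 9.99999693e-01,  7.49304896e-04, -2.28206876e-04,
         2.97433660e-04],
       [ 4.34696288e-04, -2.88526771e-01,  9.57471730e-01,
        -1.42974676e-01],
       [ 0.00000000e+00,  0.00000000e+00,  0.00000000e+00,
         1.00000000e+00]])}
```

```bash
python3 -m inch '[{"dx":0.19,"dy":0.35},{"dx":0.37,"dy":0.7},{"dx":0.55,"dy":1}]' 0; python3 -m inch '[{"dx":0.19,"dy":0.35},{"dx":0.37,"dy":0.7},{"dx":0.55,"dy":1}]';python3 -m inch '[{"dx":0.19,"dy":0.35,"az":0.1},{"dx":0.37,"dy":0.7,"az":0.1},{"dx":0.55,"dy":1,"az":0.1}]';python3 -m inch '[{"dx":0.19,"dy":0.35},{"dx":0.37,"dy":0.7},{"dx":0.55,"dy":1},{"dx":0.55,"dy":1},{"dx":0.55,"dy":1}]'
python3 - <<'E'
from h import *
s=read_state();p,d=capture("wrist");W=wristW(s);np.save("W1.npy",W)
cv2.imwrite("pics/w1.png",p[:,:,::-1])
print(s["joints"].round(2),s["contact_force"])
for q in ("dial","two_stud_mark","knob_grip"): print(q,[(np.round(r["centre"],4).tolist(),round(r["conf"],2)) for r in find_in("wrist",q)[:2]])
E
```

```text
[ 1.1   0.38  0.04  1.6  -0.02  1.16 -0.05] [-0.87148673 -0.15167272 -0.3990175 ]
dial []
two_stud_mark []
knob_grip []invalid input
invalid input
invalid input
invalid input
```

View pics/w1.png

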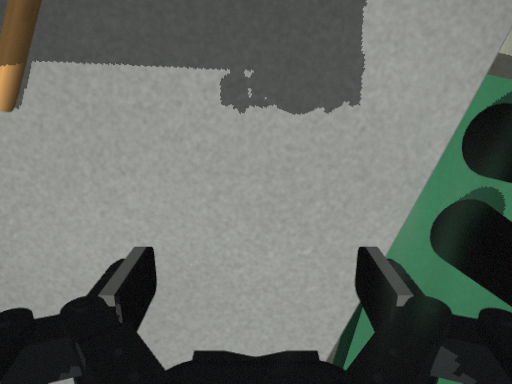

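The picture shows the arm still at its start: fingers at the bottom, hammer handle at top left, and no skiver. The moves were refused, so I'll try rows with all six keys.

```bash
python3 -m inch '[{"dx":0.19,"dy":0.35,"dz":0,"ax":0,"ay":0,"az":0},{"dx":0.37,"dy":0.7,"dz":0,"ax":0,"ay":0,"az":0},{"dx":0.55,"dy":1,"dz":0,"ax":0,"ay":0,"az":0}]'
```

```text
time_s: 1.27
position: [0.3232, -0.4522, 0.2314]
eef_rot: [3.085, 0.591, 0.001]
contact_force: [0.6, -0.0, -0.2]
gripper_width: 1.001
grasp_force: 0.0
```

```bash
python3 -m inch '[{"dx":0.19,"dy":0.35,"dz":0,"ax":0,"ay":0,"az":0},{"dx":0.37,"dy":0.7,"dz":0,"ax":0,"ay":0,"az":0},{"dx":0.55,"dy":1,"dz":0,"ax":0,"ay":0,"az":0}]'
python3 -m inch '[{"dx":0.19,"dy":0.35,"dz":0,"ax":0,"ay":0,"az":0.1},{"dx":0.37,"dy":0.7,"dz":0,"ax":0,"ay":0,"az":0.1},{"dx":0.55,"dy":1,"dz":0,"ax":0,"ay":0,"az":0.1}]'
python3 -m inch '[{"dx":0.19,"dy":0.35,"dz":0,"ax":0,"ay":0,"az":0},{"dx":0.37,"dy":0.7,"dz":0,"ax":0,"ay":0,"az":0},{"dx":0.55,"dy":1,"dz":0,"ax":0,"ay":0,"az":0},{"dx":0.55,"dy":1,"dz":0,"ax":0,"ay":0,"az":0},{"dx":0.55,"dy":1,"dz":0,"ax":0,"ay":0,"az":0}]'
python3 - <<'E'
from h import *
s=read_state();p,d=capture("wrist");W=wristW(s);np.save("W2.npy",W)
cv2.imwrite("pics/w2.png",p[:,:,::-1])
print(s["joints"].round(2),s["contact_force"])
for q in ("dial","two_stud_mark","knob_grip"): print(q,[(np.round(r["centre"],4).tolist(),round(r["conf"],2)) for r in find_in("wrist",q)[:2]])
E
```

```text
time_s: 1.65
position: [0.4057, -0.302, 0.2316]
eef_rot: [3.085, 0.591, 0.001]
contact_force: [1.2, 0.4, -1.0]
gripper_width: 1.003
grasp_force: 0.0
time_s: 2.02
position: [0.4881, -0.152, 0.2317]
eef_rot: [3.029, 0.832, 0.001]
contact_force: [0.4, -1.0, 0.7]
gripper_width: 1.001
grasp_force: 0.0
time_s: 2.65
position: [0.5695, -0.0049, 0.2311]
eef_rot: [3.029, 0.83, -0.001]
contact_force: [-1.1, -0.1, 0.6]
gripper_width: 0.996
grasp_force: 0.0
[ 0.3   0.26 -0.42  1.78  0.12  1.13 -1.2 ] [-1.08375485 -0.08969717  0.55522302]
dial [([0.5805, 0.0238, 0.1026], 0.9)]
two_stud_mark []
knob_grip [([0.5711, 0.0011, 0.1174], 0.74)]
```

View pics/w2.png

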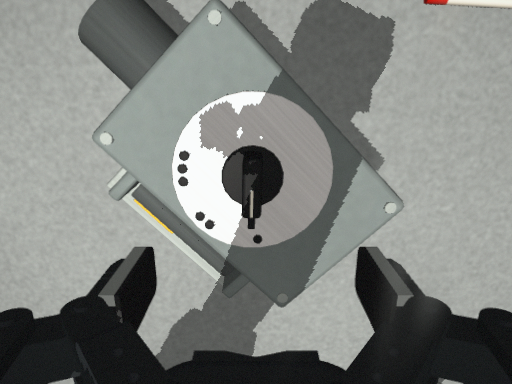

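The wrist view shows the dial spanning x 173–333 and y 91–247, with the two studs at (200,216) and (210,225) and the one-stud at (257,239). The nose tip is at (251,228), so the bar is nearly vertical in the image.

```bash
python3 - <<'E'
from h import *
P=camera_params("wrist");W=np.load("W2.npy")
E=toplane(P,W,[[173,169],[333,168],[254,91],[255,247]],.103)
A=np.c_[2*E[:,:2],np.ones(4)];r=np.linalg.lstsq(A,(E[:,:2]**2).sum(1),rcond=None)[0]
c=r[:2];print("c",c,np.sqrt(r[2]+c@c))
f=lambda n,px,z:[print(n,x.round(4),np.hypot(*(x[:2]-c)).round(4),np.degrees(np.arctan2(*(x[:2]-c)[::-1])).round(1)) for x in toplane(P,W,px,z)]
f("two",[[200,216],[210,225],[205,220.5]],.1045)
f("one",[[257.5,239]],.1045)
f("three",[[184,156],[182.5,169],[183,182]],.1045)
f("nose",[[251,228]],.114)
f("line",[[252,190],[251.5,217]],.146)
E
```

```text
c [ 0.57090215 -0.00203455] 0.06542714798870455
two [0.5171 0.0181 0.1045] 0.0574 159.5
two [0.5142 0.007  0.1045] 0.0574 171.0
two [0.5157 0.0126 0.1045] 0.0571 165.2
one [ 0.5236 -0.0344  0.1045] 0.0573 -145.6
three [0.5561 0.0533 0.1045] 0.0573 105.0
three [0.5459 0.0495 0.1045] 0.0573 115.9
three [0.5364 0.0441 0.1045] 0.0576 126.8
nose [ 0.5333 -0.0224  0.114 ] 0.0428 -151.5
line [ 0.5706 -0.0017  0.146 ] 0.0005 139.8
line [ 0.553  -0.0117  0.146 ] 0.0203 -151.7
```

```bash
python3 -m inch '[{"dx":0.009,"dy":0.019,"dz":-0.3,"ax":0,"ay":0,"az":-0.026},{"dx":0.009,"dy":0.019,"dz":-0.55,"ax":0,"ay":0,"az":-0.026},{"dx":0.009,"dy":0.019,"dz":-0.77,"ax":0,"ay":0,"az":-0.026},{"dx":0.009,"dy":0.019,"dz":-0.77,"ax":0,"ay":0,"az":-0.026},{"dx":0.009,"dy":0.019,"dz":-0.77,"ax":0,"ay":0,"az":-0.026}]' 0
python3 -m inch '[{"dx":0,"dy":0,"dz":0,"ax":0,"ay":0,"az":0},{"dx":0,"dy":0,"dz":0,"ax":0,"ay":0,"az":0},{"dx":0,"dy":0,"dz":0,"ax":0,"ay":0,"az":0},{"dx":0,"dy":0,"dz":0,"ax":0,"ay":0,"az":0},{"dx":0,"dy":0,"dz":0,"ax":0,"ay":0,"az":0},{"dx":0,"dy":0,"dz":0,"ax":0,"ay":0,"az":0}]' 255 50
```

```text
time_s: 3.48
position: [0.5721, -0.002, 0.1171]
eef_rot: [3.046, 0.766, 0.003]
contact_force: [0.7, 0.2, 0.7]
gripper_width: 0.998
grasp_force: 0.0
time_s: 4.22
position: [0.5711, -0.0009, 0.1162]
eef_rot: [-3.046, -0.768, 0.0]
contact_force: [-1.9, 1.0, 4.5]
gripper_width: 0.156
grasp_force: 51.7
```

```bash
python3 -m inch '[{"dx":0,"dy":0,"dz":0,"ax":0,"ay":0,"az":-0.07},{"dx":0,"dy":0,"dz":0,"ax":0,"ay":0,"az":-0.15},{"dx":0,"dy":0,"dz":0,"ax":0,"ay":0,"az":-0.23},{"dx":0,"dy":0,"dz":0,"ax":0,"ay":0,"az":-0.31},{"dx":0,"dy":0,"dz":0,"ax":0,"ay":0,"az":-0.39},{"dx":0,"dy":0,"dz":0,"ax":0,"ay":0,"az":-0.45},{"dx":0,"dy":0,"dz":0,"ax":0,"ay":0,"az":-0.48},{"dx":0,"dy":0,"dz":0,"ax":0,"ay":0,"az":-0.48}]'
python3 - <<'E'
from h import *
s=read_state();p,d=capture("wrist");W=wristW(s);np.save("W3.npy",W)
cv2.imwrite("pics/w3.png",p[:,:,::-1])
print(s["position"],s["contact_force"],s["moment"],s["eef_rot"], 2*np.degrees(np.arctan(s["eef_rot"][1]/s["eef_rot"][0])))
E
```

```text
time_s: 5.22
position: [0.5711, -0.0011, 0.1162]
eef_rot: [3.115, -0.406, -0.0]
contact_force: [-1.9, 0.9, 5.4]
gripper_width: 0.155
grasp_force: 51.8
[ 0.57113783 -0.00109459  0.11619061] [-1.85187896  0.91083885  5.36621125] [0.07592893 0.51133015 0.00837718] [ 3.11518127e+00 -4.06052215e-01 -1.11026380e-04] -14.852841105345128
```

View pics/w3.png

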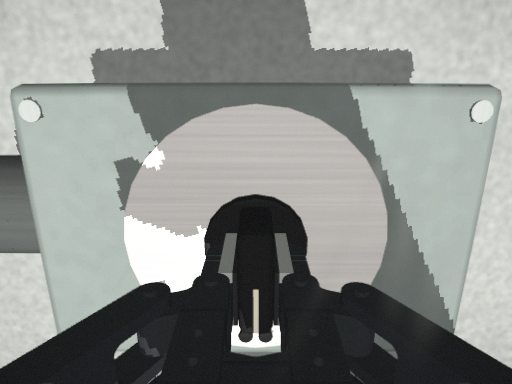

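The wrist view shows the white line (255,290–330) centred between the two studs (246,335) and (265,335), so the pointer is on the two-stud mark. Next is a light pull.

```bash
for i in 1; do python3 -m inch '[{"dx":0,"dy":0,"dz":0.01,"ax":0,"ay":0,"az":0},{"dx":0,"dy":0,"dz":0.01,"ax":0,"ay":0,"az":0}]'; python3 -m inch '[{"dx":0,"dy":0,"dz":0.007,"ax":0,"ay":0,"az":0},{"dx":0,"dy":0,"dz":0.007,"ax":0,"ay":0,"az":0}]';python3 -m inch '[{"dx":0,"dy":0,"dz":0.006,"ax":0,"ay":0,"az":0},{"dx":0,"dy":0,"dz":0.006,"ax":0,"ay":0,"az":0}]'; done
```

```text
time_s: 5.52
position: [0.5711, -0.0011, 0.1165]
eef_rot: [-3.115, 0.406, -0.0]
contact_force: [1.4, 1.8, -3.0]
gripper_width: 0.157
grasp_force: 50.7
time_s: 5.78
position: [0.5711, -0.0011, 0.1178]
eef_rot: [-3.115, 0.407, 0.0]
contact_force: [2.7, 1.4, -5.0]
gripper_width: 0.155
grasp_force: 50.5
time_s: 6.02
position: [0.571, -0.0011, 0.1188]
eef_rot: [-3.115, 0.407, 0.0]
contact_force: [2.3, 1.8, -7.9]
gripper_width: 0.155
grasp_force: 50.1
```

```bash
python3 -m inch '[{"dx":0,"dy":0,"dz":0.005,"ax":0,"ay":0,"az":0},{"dx":0,"dy":0,"dz":0.005,"ax":0,"ay":0,"az":0}]'; python3 -m inch '[{"dx":0,"dy":0,"dz":0,"ax":0,"ay":0,"az":-0.007},{"dx":0,"dy":0,"dz":0,"ax":0,"ay":0,"az":-0.014},{"dx":0,"dy":0,"dz":0,"ax":0,"ay":0,"az":-0.021},{"dx":0,"dy":0,"dz":0,"ax":0,"ay":0,"az":-0.021}]'; python3 -c "
from cell import *
print(read_state()['moment'])"
```

```text
time_s: 6.28
position: [0.571, -0.0011, 0.1197]
eef_rot: [-3.115, 0.407, 0.0]
contact_force: [3.0, 1.8, -9.0]
gripper_width: 0.154
grasp_force: 49.8
time_s: 6.78
position: [0.5711, -0.0011, 0.1205]
eef_rot: [-3.108, 0.459, 0.0]
contact_force: [0.9, 2.7, -4.7]
gripper_width: 0.158
grasp_force: 50.4
[ 0.5420379  -0.32401085  0.0159887 ]
```

The pull fell from 9 N to 4.7 N and the knob rose. I'll check with another small lift.

```bash
python3 -m inch '[{"dx":0,"dy":0,"dz":0.007,"ax":0,"ay":0,"az":0},{"dx":0,"dy":0,"dz":0.007,"ax":0,"ay":0,"az":0}]'; python3 -m inch '[{"dx":0,"dy":0,"dz":0.007,"ax":0,"ay":0,"az":0},{"dx":0,"dy":0,"dz":0.007,"ax":0,"ay":0,"az":0}]'; python3 -c "
from cell import *
print(read_state()['moment'])"
```

```text
time_s: 7.02
position: [0.5711, -0.0012, 0.1215]
eef_rot: [-3.108, 0.459, 0.0]
contact_force: [-0.3, 1.8, -2.2]
gripper_width: 0.153
grasp_force: 50.6
time_s: 7.28
position: [0.5711, -0.0012, 0.1223]
eef_rot: [-3.108, 0.458, 0.0]
contact_force: [0.9, 1.5, -3.3]
gripper_width: 0.152
grasp_force: 50.5
[ 0.5957636  -0.1953035  -0.05900178]
```

```bash
python3 -m inch '[{"dx":0,"dy":0,"dz":0.01,"ax":0,"ay":0,"az":0},{"dx":0,"dy":0,"dz":0.02,"ax":0,"ay":0,"az":0},{"dx":0,"dy":0,"dz":0.02,"ax":0,"ay":0,"az":0}]'; python3 -m inch '[{"dx":0,"dy":0,"dz":0.01,"ax":0,"ay":0,"az":0},{"dx":0,"dy":0,"dz":0.02,"ax":0,"ay":0,"az":0},{"dx":0,"dy":0,"dz":0.02,"ax":0,"ay":0,"az":0}]'
```

```text
time_s: 7.65
position: [0.5711, -0.0012, 0.1253]
eef_rot: [-3.108, 0.458, 0.0]
contact_force: [0.9, 2.8, -3.8]
gripper_width: 0.156
grasp_force: 50.5
time_s: 8.02
position: [0.5711, -0.0012, 0.1283]
eef_rot: [-3.108, 0.458, 0.0]
contact_force: [0.7, 3.8, -3.5]
gripper_width: 0.156
grasp_force: 50.5
```

Still free at z 0.1283, a lift of about 12 mm. I'll go on gently to the end stop.

```bash
python3 -m inch '[{"dx":0,"dy":0,"dz":0.006,"ax":0,"ay":0,"az":0},{"dx":0,"dy":0,"dz":0.006,"ax":0,"ay":0,"az":0}]'; python3 -m inch '[{"dx":0,"dy":0,"dz":0.006,"ax":0,"ay":0,"az":0},{"dx":0,"dy":0,"dz":0.006,"ax":0,"ay":0,"az":0}]'
```

```text
time_s: 8.28
position: [0.571, -0.0012, 0.1284]
eef_rot: [-3.108, 0.458, 0.0]
contact_force: [2.0, 3.1, -7.8]
gripper_width: 0.156
grasp_force: 49.8
time_s: 8.52
position: [0.571, -0.0012, 0.1285]
eef_rot: [-3.108, 0.458, 0.0]
contact_force: [5.5, 2.5, -13.9]
gripper_width: 0.158
grasp_force: 49.0
```

The knob is at the end stop: position stalls and the force rises. Now release and retract.

```bash
python3 -m inch '[{"dx":0,"dy":0,"dz":0,"ax":0,"ay":0,"az":0},{"dx":0,"dy":0,"dz":0,"ax":0,"ay":0,"az":0},{"dx":0,"dy":0,"dz":0,"ax":0,"ay":0,"az":0},{"dx":0,"dy":0,"dz":0,"ax":0,"ay":0,"az":0},{"dx":0,"dy":0,"dz":0,"ax":0,"ay":0,"az":0}]' 0
python3 -m inch '[{"dx":0,"dy":0,"dz":0.2,"ax":0,"ay":0,"az":0},{"dx":0,"dy":0,"dz":0.5,"ax":0,"ay":0,"az":0},{"dx":0,"dy":0,"dz":0.8,"ax":0,"ay":0,"az":0},{"dx":0,"dy":0,"dz":0.8,"ax":0,"ay":0,"az":0},{"dx":0,"dy":0,"dz":0.8,"ax":0,"ay":0,"az":0}]'
python3 - <<'E'
from h import *
s=read_state();p,d=capture("wrist");W=wristW(s)
cv2.imwrite("pics/w4.png",p[:,:,::-1])
C=np.array([.571,-.0015,.158,1]);q=W@C;print(q[:3],s["contact_force"])
u,_=cv2.projectPoints(C[:3][None],cv2.Rodrigues(W[:3,:3])[0],W[:3,3],camera_params("wrist")["K"],camera_params("wrist")["dist_coeffs"]);u,v=u[0,0].astype(int);print(u,v)
k=np.median(d[v-6:v+7,u-3:u+4]);print("depth",k,"-> top z",.158-(k-q[2])*(-W[2,2]))
E
```

```text
time_s: 9.15
position: [0.5713, -0.0015, 0.1302]
eef_rot: [3.108, -0.459, 0.001]
contact_force: [-0.1, 1.3, -0.1]
gripper_width: 0.999
grasp_force: 0.0
time_s: 9.78
position: [0.5707, -0.0013, 0.2496]
eef_rot: [3.108, -0.458, -0.001]
contact_force: [-1.2, 0.2, -0.2]
gripper_width: 0.998
grasp_force: 0.0
[-0.00051267  0.00209217  0.24567414] [-1.17667717  0.16195402 -0.16169217]
254 190
depth 0.24514678 -> top z 0.15850479430711642
```

View pics/w4.png

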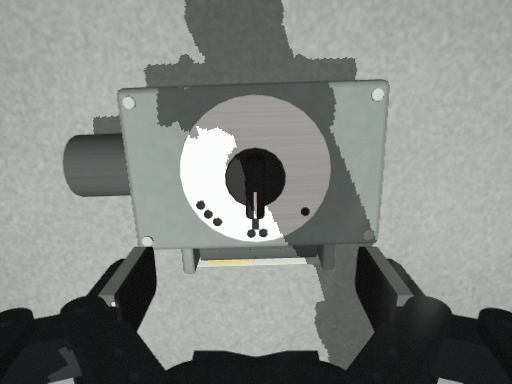

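The final view shows the pointer (255,218) at the two studs (252/263,233) and the gripper clear. The knob top is at z 0.158, which is 12 mm out.

```bash
python3 -c "
from cell import *
print(sign_off())"
```

```text
the job is handed in; nothing more can be done
None
```

The skiver is set to its middle thickness: the knob was turned to the two-stud mark, the catch was found about 2° clockwise of it with a pull of at most 9 N, and the knob was pulled 12 mm out to its stop and released; the job was handed in at about 10 s.

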